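# Fetch a lens cell from under a low instrument shelf with a trigger reacher

### The job

A small round lens cell has slid under the low clear shelf, out of reach of your fingers. Take the reacher by its handle and trigger, reach in, squeeze the trigger so that its jaws close gently on the cell (it holds glass), and draw it, still pinched, right out in front of the shelf's mouth. Then let the jaws open and set the reacher down on its feet, with the cell lying flat on the table; do not touch the cell with your fingers, do not lean hard on the shelf, and leave the block under the shelf and the post holder on top of it where they are.

Things in the scene. Friction and masses are not known exactly. Their poses are not given: they have to be found in the camera images.
- reacher_grip (a point): Where to take the reacher: midway between handle and trigger, 78 mm above its underside. x points along the shaft to the jaws, z up. A tool 260 mm long, upright on two flat feet (rear one 50 mm wide, ballasted: it balances just ahead of the handle). Grey upright handle, 14 mm thick, 24 wide, top at 99 mm; its rear face is 28 mm behind this point, the trigger's front face 28 mm ahead.
- trigger_face (a point): Middle of the front face of the black upright trigger plate (24 mm wide, from 38 to 100 mm above the underside). Squeezed between one finger here and one behind the handle it slides straight back up to 18 mm: 56 mm over both at rest, 38 at the stop. Its spring pushes with 9 N at rest, 0.3 N more per mm. Held squeezed 3 to 5 mm the tool can be carried, jaws still open.
- jaw_root (a point): Middle of the front of the cross bar (96 mm wide, top at 20 mm), 164 mm ahead of the grip point. Two parallel jaws, 4 to 22 mm above the underside, reach 50 mm ahead of it. The right one (-y), inner face 23.5 mm from the shaft line at rest, closes 1.4 mm per mm of trigger and springs back; the left one is set by a stiff adjuster at 21 to 30 mm, not told, differing each time.
- cell_center (a point): Centre of the lens cell, half-way up: a round aluminium cylinder, 30 mm across, 20 mm high, glass window on top, lying flat (z up) under the shelf, 70 to 105 mm in. About 60 g. When both jaws have met it (to be felt: 10 to 17 mm of trigger) the grip force climbs above the spring's by 10 to 13 N per mm, 1.4 times the force on each jaw. More than 20 N from each jaw, or tipping, spoils it.
- shelf: Low clear shelf, fixed: a sheet on two side walls and a back wall, open only at its mouth. Origin on the table at the middle of the mouth's edge; its x axis points straight in, y to the left as one looks in, z up. Inside it is 300 mm wide (y -150 to 150), 164 mm deep and 52 mm high; the top face is at 58 mm, edge strips to 66 mm. Walls and sheet 6 mm.
- clamp_center (a point): Centre of a bystander that also lies under the shelf, on the other side from the cell: an aluminium rectangular block 26 x 34 x 24 mm high. Not to be moved.
- post_center (a point): Centre of a bystander on top of the shelf near its back: a post holder 38 mm across and 81 mm tall, standing. Not to be moved.

How it is judged:
On the way, in this order (a step that is already met when the one before it is completed fails the run):
1. the reacher's jaws squeeze the cell (more than 3 N in all) while it is still under the shelf (contact force between reacher and cell above 3 N and x of cell_center in the frame of shelf above 0.03 m), for 0.3 s.
2. the cell, still squeezed by the jaws, is out in front of the mouth (centre at least 35 mm clear of its edge) (contact force between reacher and cell above 3 N and x of cell_center in the frame of shelf below -0.035 m), for 0.2 s.
At the end, for the whole second after the job is handed in: The cell lies flat on the table in front of the shelf, its centre 30 to 300 mm outside the mouth, at rest and no longer pinched; the reacher stands on its feet on the table, at rest, let go of (x of cell_center in the frame of shelf between -0.3 and -0.03 m and height (world z) of cell_center between 0.006 and 0.014 m and angle between cell_center's own z axis and vertical below 0.15 rad and linear speed of each of cell, reacher below 0.02 m/s and contact force between reacher and cell below 0.5 N and angle between reacher_grip's own z axis and vertical below 0.12 rad and height (world z) of reacher_grip between 0.07 and 0.085 m); the robot touches nothing.
It fails at once if the jaws crush the cell (more than 40 N in all, both jaws together) (contact force between reacher and cell above 40 N).
It fails at once if the reacher, arm or fingers press on the shelf with more than 20 N (contact force between any of reacher, the arm, the fingers and shelf above 20 N).
It fails at once if the fingers touch the cell (contact force between the fingers and cell above 0.5 N).
It fails at once if the cell tips over (angle between cell_center's own z axis and vertical above 0.6 rad).
It fails at once if the block under the shelf or the post holder on it is moved more than 15 mm (distance of any of clamp_center, post_center from where it was at the start of the episode above 0.015 m).
It also fails if it takes over 61 s, if anything falls off the work surface, if the arm or the gripper's body presses on something with over 40 N, if the wrist force passes 120 N, or if a joint passes its speed limit or range.

### The arm

A 6-joint arm with a two-finger parallel gripper is mounted at the origin on the work surface. World frame = base frame: x ahead of the robot, y to its left, z up, the work surface at z = 0. Lengths are in m, angles in rad, forces in N, time in s.
With the tool pointing down it reaches from about 0.25 to 0.8 m from the base axis. Payload 8.5 kg.
Tool frame: the origin (TCP) lies on the centre line of the jaws, within the pads' length; the fingertips stand 25 mm ahead of it and the grasp point (between the pads) lies 6 mm ahead of it; z points along the fingers, x is the direction in which the jaws open and shut, and the axes are right-handed (so a half turn about z gives the same grasp; the last joint's range is limited). The gripper opens to 85 mm and grips with 20 to 120 N. Pads are 22 mm wide; open, the fingers measure 114 mm over their backs; the gripper's body (76 mm by 85 mm) begins 54 mm behind the grasp point. The pads swing forward as they close: fully open they stand 13 mm farther back than shut.
Start: joints at [-1.251, 0.238, -0.013, 1.319, 0, 1.571], TCP at [0.165, -0.498, 0.256] pointing down, gripper open.
Joint ranges: [-2.66, 2.66], [-1.03, 1.9], [-1.14, 1.46], [-1.82, 2.27], [-1.45, 1.34], [-3.14, 3.14]. Speed limits (rad/s): [2.22, 2.22, 2.79, 3.14, 3.14, 3.14].

### API

Orientations are given as a unit quaternion [x, y, z, w].
In Python, from bench import * gives the robot as it stands. Calls block until the motion is done:
- movep(position, orientation): joint-space move of the TCP to a pose.
- servo_line(position, speed=0.15, rot=None, contact_N=None): straight line of the TCP; rot=None keeps the orientation; speed is the mean speed in m/s. With contact_N (N) it stops when the force on the tool has changed by that much, and returns True; else False.
- goto_joints(angles): joint-space move.
- move_gripper(opening): finger opening in m; the grip force is fixed at half the most; returns when the fingers have stopped.
- hold(seconds).
- ik(position, orientation): joint angles nearest the present ones, or None.
- snapshot(name): name is "side" or "top" or "wrist"; returns the picture (420x560x3 uint8, blue, green, red); there is no depth.
- camera_model(name): a dict with "camera_matrix" (3x3 intrinsics, pixels), "rvec" (rotation vector, rad) and "tvec" (3), from world to camera coordinates, as OpenCV has them. Camera axes: x right, y down, z forward; pixel columns grow to the right and rows downward; lengths in m; the calibration is good to about 2 mm. A picture is of the moment at which its call begins: read the wrist's pose just before it. camera_model takes no time and is no camera call; for the wrist camera it gives the pose at the moment of the call.
A pose or a line that the arm cannot do raises Unreachable and nothing moves.
- hand_in(): hands the job in, once; it reports no verdict.
Trained networks look in the newest picture that a camera, given by its name, has taken for a name from the list of things; names that differ only in an ending like _2 or _b are one class to them, and where a whole thing is asked for, a point or a joint stands for the part that bears it (a point fixed in the world has none). Each returns a list of dicts, best first, with "score" (0 to 1); they miss things now and then, are a little off and sometimes report something else, mostly with a low value. They report only what shows in the picture. A call takes as long as a camera call.
- spot_in(camera, query): "location" ([x, y, z] in m, in world coordinates, good to about 4 mm: the middle of the surface that is visible of it).
Readings, each from a call of its own:
- current_time_s(): time.
- current_q(): joint angles.
- current_joint_velocities(): joint speeds.
- current_tau(): joint torques, N m.
- current_ee_pos(): TCP position.
- current_tool_rot(): TCP orientation.
- current_contact_force(): force on the tool from outside, world axes, zero at the start.
- current_ft_torque(): the same for the moment, N m.
- current_width(): finger opening in m.
Only numpy, scipy, OpenCV 4.12 (cv2) and the standard library are available. Lean on these libraries where they do the work, as an engineer would, in place of code of your own. Each camera call takes 0.05 s, during which the arm holds its last target. There are 200 camera calls.

## Working session

There is one attempt and no reset: what is moved stays moved. The work goes in short steps, each a Python script; the robot and the scene stay as the last script left them, time stands still between calls to the robot, and variables do not carry over. Pictures are saved under pics/ and viewed, about 8 in all and at most 12, crops included, and the job is handed in when it is done.

```bash
mkdir -p pics; ls
python3 - <<'E'
from bench import *
import cv2,numpy as np
ims=[]
for c in ("top","side"):
    im=snapshot(c); ims.append(im)
    cv2.imwrite(f"pics/{c}0.png",im)
    for q in ("reacher_grip","trigger_face","jaw_root","cell_center","shelf","clamp_center","post_center"):
        r=spot_in(c,q); print(c,q,[(np.round(d["location"],3).tolist(),round(d["score"],2)) for d in r[:2]])
    m=camera_model(c); print(np.array(m["camera_matrix"]).round(1).tolist(),m["rvec"],m["tvec"])
print(current_time_s())
E
```

```text
pics
top reacher_grip [([0.543, -0.096, 0.019], 0.67), ([0.514, 0.259, 0.06], 0.67)]
top trigger_face [([0.544, -0.101, 0.095], 0.73)]
top jaw_root [([0.549, -0.096, 0.021], 0.58)]
top cell_center []
top shelf [([0.512, 0.26, 0.059], 0.78)]
top clamp_center [([0.547, -0.096, 0.021], 0.28)]
top post_center [([0.507, 0.294, 0.094], 0.73)]
[[434.1, 0.0, 275.1], [0.0, 434.1, 213.6], [0.0, 0.0, 1.0]] [ 2.14946487 -2.20734409  0.07470932] [0.07320612 0.51009806 0.81954208]
side reacher_grip [([0.534, -0.141, 0.018], 0.73)]
side trigger_face [([0.539, -0.105, 0.086], 0.86)]
side jaw_root [([0.532, -0.14, 0.022], 0.79)]
side cell_center [([0.494, 0.25, 0.059], 0.66)]
side shelf [([0.496, 0.25, 0.056], 0.69)]
side clamp_center []
side post_center [([0.505, 0.3, 0.091], 0.81)]
[[468.6, 0.0, 276.7], [0.0, 468.6, 212.4], [0.0, 0.0, 1.0]] [ 2.17206078 -0.2230143   0.12852579] [-0.49491664  0.17382596  0.75039351]
0.8
```

View pics/top0.png

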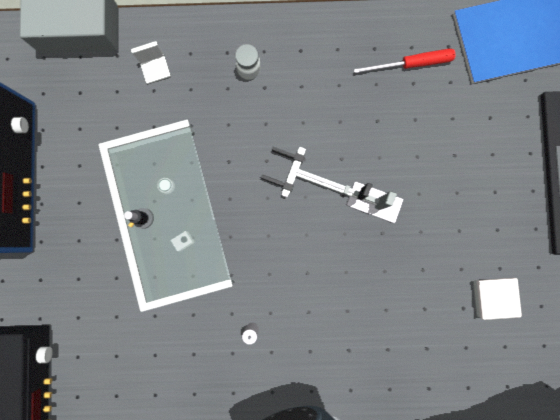

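View pics/side0.png

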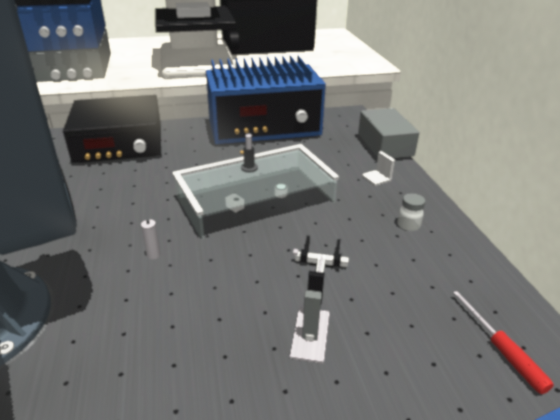

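The top view shows the cell at about (165,186), the block at (182,241), the post at (139,217) and the shelf mouth running from (190,122) to (232,286). The reacher lies to the right with its jaws pointing at the shelf: feet at (378,203), cross bar at (294,172). The side view agrees.

Run:
```python
import cv2
im=cv2.imread("pics/top0.png")
a=cv2.resize(im[135:225,255:411],None,fx=5,fy=5,interpolation=cv2.INTER_CUBIC)
cv2.imwrite("pics/cropA.png",a)
b=cv2.resize(im[115:315,95:240],None,fx=3,fy=3,interpolation=cv2.INTER_CUBIC)
cv2.imwrite("pics/cropB.png",b)
```

```text
(no output)
```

View pics/cropA.png

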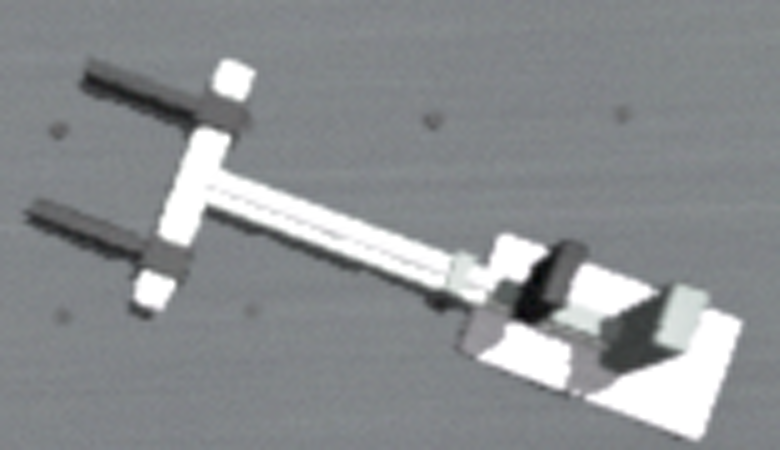

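View pics/cropB.png

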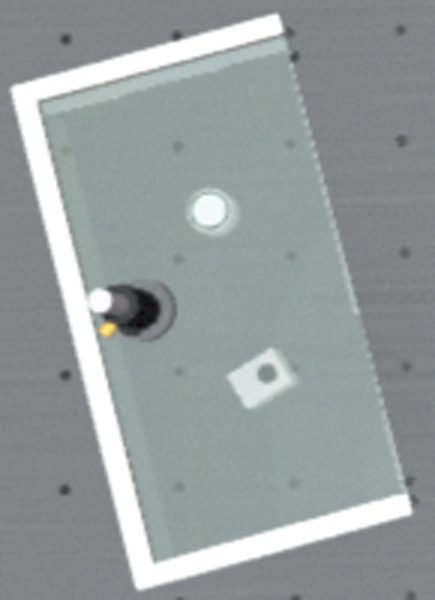

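The crops give clean corners. The cell's top is at B(210,210), the mouth's outer corners are at B(280,13) and B(412,513), the handle top is at A(682,317), the trigger top at A(567,270), and the bar ends at A(236,64) and A(150,308). Next I fit planar poses to these.

```bash
cat > geo.py <<'E'
import numpy as np, cv2
from scipy.optimize import least_squares
from bench import *
def proj(P,m):
    return cv2.projectPoints(np.float64(P),np.float64(m["rvec"]),np.float64(m["tvec"]),np.float64(m["camera_matrix"]),None)[0].reshape(-1,2)
def back(px,z,m):
    K=np.float64(m["camera_matrix"]);R=cv2.Rodrigues(np.float64(m["rvec"]))[0];t=np.float64(m["tvec"]).ravel()
    d=R.T@np.linalg.solve(K,[px[0],px[1],1]);o=-R.T@t
    return o+d*(z-o[2])/d[2]
def fit(local,px,m,x0):
    L=np.float64(local);px=np.float64(px)
    def W(p):
        c,s=np.cos(p[2]),np.sin(p[2])
        return np.c_[p[0]+c*L[:,0]-s*L[:,1],p[1]+s*L[:,0]+c*L[:,1],L[:,2]]
    r=least_squares(lambda p:(proj(W(p),m)-px).ravel(),x0,loss="soft_l1")
    return r.x,(proj(W(r.x),m)-px).round(1)
E
python3 - <<'E'
from geo import *
m=camera_model("top")
A=lambda x,y:((x+.5)/5-.5+255,(y+.5)/5-.5+135)
B=lambda x,y:((x+.5)/3-.5+95,(y+.5)/3-.5+115)
s,r=fit([[0,.156,.066],[0,-.156,.066],[.17,-.156,.066],[.17,.156,.066]],[B(412,513),B(280,13),B(12,88),B(138,590)],m,[.5,.2,1.3])
s2,r2=fit([[0,.156,.066],[0,-.156,.066],[.17,-.156,.066],[.17,.156,.066]],[B(280,13),B(412,513),B(138,590),B(12,88)],m,[.5,.2,1.3])
print("shelf",s.round(4),r.tolist(),s2.round(4),r2.tolist())
# reacher: left side (+y) when pointing to +y world is -x world = lower in picture
re,rr=fit([[-.021,0,.099],[.026,0,.100],[.158,.048,.020],[.158,-.048,.020],[.214,-.025,.022]],[A(682,317),A(567,270),A(150,308),A(236,64),A(88,70)],m,[.55,-.1,1.3])
print("reacher",re.round(4),rr.tolist())
for n,p,z in [("bar lo",A(150,308),.02),("bar hi",A(236,64),.02),("handle",A(682,317),.099),("trig",A(567,270),.1),("jawR tip in",A(97,93),.022),("jawL tip in",A(40,203),.022),("jawL tip outer",A(28,218),.022),("jawR tip outer",A(90,60),.022),("cell top",B(210,210),.02),("block",B(262,378),.024)]:
    w=back(p,z,m);o=[]
    for f in (re,s,s2):
        c,sn=np.cos(f[2]),np.sin(f[2]);d=w[:2]-f[:2];o.append(np.round([c*d[0]+sn*d[1],-sn*d[0]+c*d[1]],4).tolist())
    print(n,w.round(4),"reacher",o[0],"shelf",o[1],o[2])
print(current_tool_rot(),current_ee_pos())
E
```

```text
shelf [0.5336 0.1792 1.816 ] [[-0.4, -1.3], [-0.1, 2.2], [0.8, 1.5], [-0.1, -1.5]] [0.7453 0.1761 1.2901] [[-0.8, 49.9], [-1.0, -274.4], [4.3, -321.2], [0.4, 2.2]]
reacher [ 0.5355 -0.1258  1.1897] [[0.5, -0.0], [-1.8, 0.1], [0.8, -2.4], [0.6, 0.7], [-0.8, 0.3]]
bar lo [0.5451 0.0404 0.02  ] reacher [0.1578, 0.0529] shelf [-0.1374, 0.0225] [-0.1858, 0.1547]
bar hi [0.6401 0.0041 0.02  ] reacher [0.1595, -0.0488] shelf [-0.1957, -0.0608] [-0.1944, 0.0534]
handle [ 0.5277 -0.1445  0.099 ] reacher [-0.0203, 0.0003] shelf [-0.3125, 0.0844] [-0.3683, 0.1203]
trig [ 0.5452 -0.1048  0.1   ] reacher [0.0231, -0.0012] shelf [-0.2783, 0.0577] [-0.3253, 0.1144]
jawR tip in [0.6297 0.0587 0.022 ] reacher [0.2063, -0.0189] shelf [-0.1401, -0.064] [-0.1448, 0.0785]
jawL tip in [0.5871 0.082  0.022 ] reacher [0.2121, 0.0294] shelf [-0.1072, -0.0282] [-0.1342, 0.1259]
jawL tip outer [0.5813 0.0868 0.022 ] reacher [0.2144, 0.0365] shelf [-0.1012, -0.0238] [-0.1312, 0.1328]
jawR tip outer [0.6429 0.0611 0.022 ] reacher [0.2134, -0.0302] shelf [-0.141, -0.0773] [-0.1388, 0.0665]
cell top [0.5741 0.2732 0.02  ] reacher [0.3847, 0.1126] shelf [0.0814, -0.0621] [0.0459, 0.1914]
block [0.4642 0.2396 0.024 ] reacher [0.3127, 0.202] shelf [0.0755, 0.0527] [-0.0168, 0.2876]
[ 8.10660470e-01 -5.85516524e-01 -4.18793769e-05 -2.93816241e-05] [ 0.16502184 -0.49834886  0.25627961]
```

```bash
cat >> geo.py <<'E'
from scipy.spatial.transform import Rotation as Rn
SH=np.array([.5336,.1792,1.816])
FLIP=0
def quat(yaw):
    x=np.array([np.cos(yaw+FLIP),np.sin(yaw+FLIP),0]);z=np.array([0,0,-1.]);y=np.cross(z,x)
    return Rn.from_matrix(np.c_[x,y,z]).as_quat().tolist()
def sh2w(x,y):
    c,s=np.cos(SH[2]),np.sin(SH[2]);return np.array([SH[0]+c*x-s*y,SH[1]+s*x+c*y])
def w2sh(p):
    c,s=np.cos(SH[2]),np.sin(SH[2]);d=np.array(p[:2])-SH[:2];return np.array([c*d[0]+s*d[1],-s*d[0]+c*d[1]])
E
python3 - <<'E'
import geo; from geo import *
for f in (0,np.pi):
    geo.FLIP=f
    for p,y in (([.5353,-.1249],1.2),(sh2w(-.113,-.062),1.816),(sh2w(-.30,-.062),1.816)):
        for z in (.2,.084):
            q=ik([*p,z],quat(y)); print(f,z,None if q is None else np.round(q,2))
geo.FLIP=0
q=ik([.5353,-.1249,.22],quat(1.2))
geo.FLIP=0 if q is not None and abs(q[5])<2.2 else np.pi
print("flip",geo.FLIP)
movep([.5353,-.1249,.20],quat(1.2))
m=camera_model("wrist"); im=snapshot("wrist"); cv2.imwrite("pics/w1.png",im)
for q in ("reacher_grip","trigger_face","jaw_root"):
    print(q,[(np.round(d["location"],3).tolist(),round(d["score"],2)) for d in spot_in("wrist",q)[:2]])
P=lambda l,z:[.5353+np.cos(1.2)*l[0]-np.sin(1.2)*l[1],-.1249+np.sin(1.2)*l[0]+np.cos(1.2)*l[1],z]
pts=[P(l,z) for l,z in (((-.028,.012),.099),((-.028,-.012),.099),((-.014,.012),.099),((-.014,-.012),.099),((.028,.012),.1),((.028,-.012),.1),((.164,.048),.02),((.164,-.048),.02))]
print(proj(pts,m).round(0).tolist())
v=im.copy()
for u in proj(pts,m): cv2.circle(v,tuple(int(a) for a in u),3,(0,0,255),1)
cv2.imwrite("pics/w1m.png",v); print(m["rvec"].tolist() if hasattr(m["rvec"],"tolist") else m["rvec"],m["tvec"],current_time_s())
E
```

```text
0 0.2 [-0.23  0.3  -0.07  1.2   0.    0.14]
0 0.084 [-0.23  0.39 -0.26  0.92  0.    0.14]
0 0.2 [ 0.14  0.43  0.13  1.27  0.   -0.11]
0 0.084 [ 0.14  0.51 -0.06  1.01  0.   -0.11]
0 0.2 [-0.14  0.52  0.27  1.33  0.   -0.39]
0 0.084 [-0.14  0.58  0.08  1.07  0.   -0.39]
3.141592653589793 0.2 [-0.23  0.3  -0.07  1.2   0.   -3.  ]
3.141592653589793 0.084 [-0.23  0.39 -0.26  0.92  0.   -3.  ]
3.141592653589793 0.2 [0.14 0.43 0.13 1.27 0.   3.03]
3.141592653589793 0.084 [ 0.14  0.51 -0.06  1.01  0.    3.03]
3.141592653589793 0.2 [-0.14  0.52  0.27  1.33  0.    2.75]
3.141592653589793 0.084 [-0.14  0.58  0.08  1.07  0.    2.75]
flip 0
reacher_grip [([0.552, -0.097, 0.018], 0.85)]
trigger_face [([0.538, -0.102, 0.098], 0.68)]
jaw_root []
[[242.0, 202.0], [243.0, 235.0], [262.0, 202.0], [263.0, 235.0], [323.0, 202.0], [322.0, 235.0], [466.0, 141.0], [451.0, 242.0]]
[-2.4090748705646816, -1.6428909060953116, -0.21826008333832828] [-0.07798832 -0.54429474  0.18222713] 2.9167
```

View pics/w1m.png

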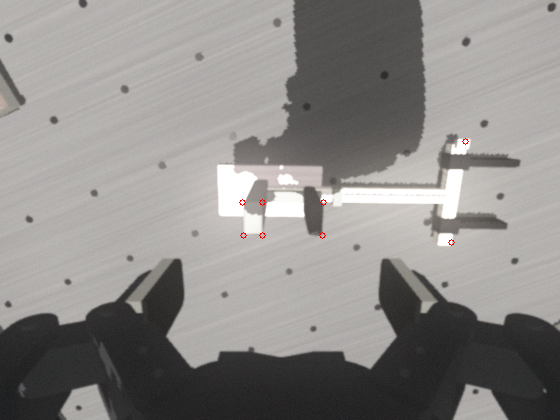

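The wrist overlay matches the handle and trigger to 1–2 px. The jaw inner edges at rows about 165 and 219, around the shaft at row 192, put the left jaw at roughly 25–26 mm. Now I go down and grasp.

Run:
```python
from geo import *
print(servo_line([.5353,-.1249,.084],speed=.08,contact_N=6))
print(current_ee_pos(),current_width())
for w in (.060,.057,.056,.055,.054,.053,.052):
    r=move_gripper(w); print(w,round(current_width(),5),r,np.round(current_contact_force(),1))
print(current_time_s())
p=np.array(current_ee_pos())
print(servo_line([p[0],p[1],p[2]+.012],speed=.04)); hold(.3)
print(np.round(current_ee_pos(),4),current_width(),np.round(current_contact_force(),1),np.round(current_ft_torque(),2))
cv2.imwrite("pics/s2.png",snapshot("side"));cv2.imwrite("pics/w2.png",snapshot("wrist"));print(current_time_s())
```

```text
False
[ 0.5356244  -0.12498492  0.08446656] 0.08536832096147598
0.06 0.05976 False [-0.7  0.4  0.1]
0.057 0.05722 False [ 0.6  0.6 -0.1]
0.056 0.05614 False [0.3 1.1 1.5]
0.055 0.05515 False [-1.5 -0.6  5.6]
0.054 0.05432 False [-3.6 -2.9  7.6]
0.053 0.0534 False [-4.7 -3.9  8.6]
0.052 0.05227 False [-6.8 -6.5 11.4]
6.1917
False
[ 0.5348 -0.1263  0.0966] 0.05240875193708761 [-1.2  0.  -3.6] [-0.12  0.02 -0.01]
7.0667
```

Run:
```python
import cv2,numpy as np
a=cv2.imread("pics/w2.png")[130:260,200:540];b=cv2.imread("pics/s2.png")[190:380,230:430]
a=cv2.resize(a,(784,300),interpolation=cv2.INTER_CUBIC);b=cv2.resize(b,(310,295),interpolation=cv2.INTER_CUBIC)
o=np.zeros((600,784,3),np.uint8);o[:300]=a;o[302:597,:310]=b;cv2.imwrite("pics/c2.png",o)
```

```text
(no output)
```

View pics/c2.png

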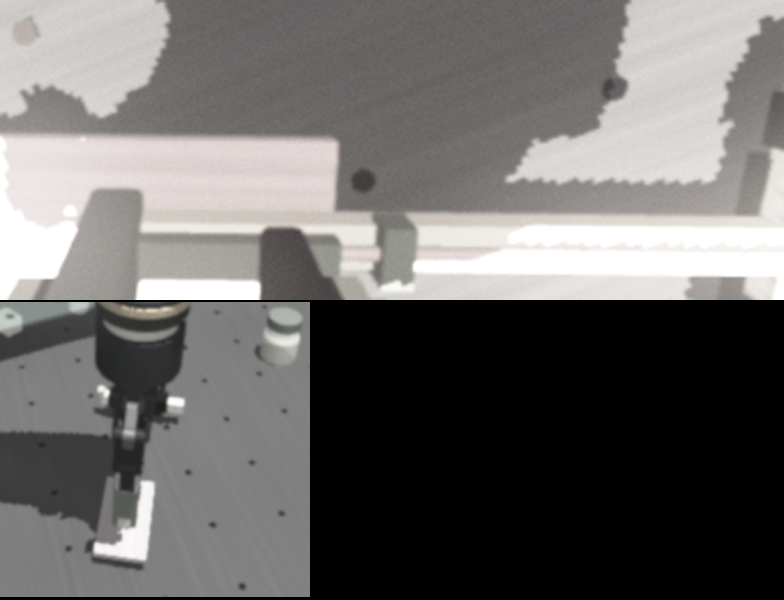

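Run:
```python
from geo import *
p=sh2w(-.31,-.067)
servo_line([p[0],p[1],.0965],speed=.08,rot=quat(1.816))
servo_line([p[0],p[1],.0875],speed=.03,contact_N=5); hold(.2)
print(np.round(current_ee_pos(),4),current_width(),np.round(current_contact_force(),1),w2sh(current_ee_pos()))
t=snapshot("top");s=snapshot("side");cv2.imwrite("pics/t3.png",t);cv2.imwrite("pics/s3.png",s)
for q in ("jaw_root","cell_center"): print(q,[(np.round(d["location"],3).tolist(),round(d["score"],2)) for c in ("top","side") for d in spot_in(c,q)[:2]])
a=cv2.resize(t[150:215,140:340],(800,260),interpolation=cv2.INTER_CUBIC)
b=cv2.resize(s[160:330,200:400],(400,340),interpolation=cv2.INTER_CUBIC)
o=np.zeros((600,800,3),np.uint8);o[:260]=a;o[260:600,:400]=b;cv2.imwrite("pics/c3.png",o);print(current_time_s())
```

```text
[ 0.674  -0.1053  0.0876] 0.05283676490906386 [-0.1 -0.2 -4.3] [-0.31003138 -0.06712174]
jaw_root [([0.655, -0.037, 0.024], 0.93), ([0.662, -0.088, 0.021], 0.87), ([0.665, -0.084, 0.078], 0.31)]
cell_center []
9.925
```

View pics/c3.png

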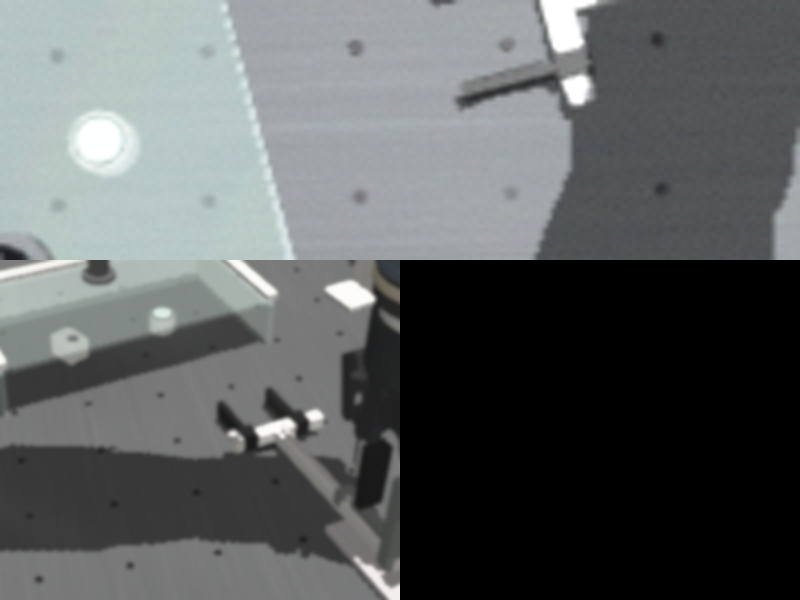

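The top crop shows the left jaw's tip at (460,92), its root at (558,68), and the cell top at (98,140). The side crop shows jaw tips at (222,404) and (268,392), with the cell top at (162,313). I convert these to shelf coordinates.

Run:
```python
from geo import *
T=camera_model("top");S=camera_model("side")
A=lambda x,y:((x+.5)/4-.5+140,(y+.5)/4-.5+150)
B=lambda x,y:((x+.5)/2-.5+200,(y-260+.5)/2-.5+160)
for n,p,z,m in [("T L tip in",A(459,86),.025,T),("T L tip out",A(461,103),.025,T),("T L root in",A(556,62),.025,T),("T bar end",A(580,103),.023,T),("T cell",A(98,140),.02,T),("T mouth a",A(225,0),.058,T),("T mouth b",A(290,255),.058,T),
 ("S L tip",B(221,403),.025,S),("S R tip",B(268,391),.025,S),("S bar L",B(238,437),.023,S),("S bar R",B(318,415),.023,S),("S cell",B(162,313),.02,S),("S mouth R bot",B(270,342),0.0,S)]:
    w=back(p,z,m);print(n,w.round(4),w2sh(w).round(4))
```

```text
T L tip in [0.595  0.0976 0.025 ] [-0.094  -0.0397]
T L tip out [0.5866 0.0969 0.025 ] [-0.0928 -0.0315]
T L root in [0.6054 0.0504 0.025 ] [-0.1424 -0.0384]
T bar end [0.5854 0.0393 0.023 ] [-0.1483 -0.0162]
T cell [0.5742 0.2743 0.02  ] [ 0.0824 -0.0624]
T mouth a [0.6328 0.2043 0.058 ] [ 0.0003 -0.1023]
T mouth b [0.5124 0.1758 0.058 ] [0.0018 0.0214]
S L tip [0.5916 0.0898 0.025 ] [-0.1009 -0.0346]
S R tip [0.6425 0.0996 0.025 ] [-0.1037 -0.0864]
S bar L [0.5941 0.0387 0.023 ] [-0.151  -0.0246]
S bar R [0.6789 0.0556 0.023 ] [-0.1552 -0.1109]
S cell [0.5728 0.271  0.02  ] [ 0.0796 -0.0603]
S mouth R bot [0.6851 0.2192 0.    ] [ 0.002  -0.1567]
```

Run:
```python
from geo import *
z=current_ee_pos()[2]
for x in (-.21,-.12):
    p=sh2w(x,-.067); print(servo_line([p[0],p[1],.0875],speed=.06,contact_N=6),w2sh(current_ee_pos()).round(4))
hold(.2)
t=snapshot("top");s=snapshot("side");cv2.imwrite("pics/t4.png",t);cv2.imwrite("pics/s4.png",s)
a=cv2.resize(t[150:215,140:300],(800,325),interpolation=cv2.INTER_CUBIC)
b=cv2.resize(s[160:250,220:420],(600,270),interpolation=cv2.INTER_CUBIC)
o=np.zeros((600,800,3),np.uint8);o[:325]=a;o[328:598,:600]=b;cv2.imwrite("pics/c4.png",o)
f0=np.array(current_contact_force())
for w in (.051,.050,.049,.048,.047):
    move_gripper(w); hold(.1)
    print(w,[round((current_width()-w)*1e3,2) for _ in range(3)],np.round(np.array(current_contact_force())-f0,1),np.round(current_ft_torque(),2))
print(current_time_s())
```

```text
False [-0.2103 -0.067 ]
False [-0.1204 -0.067 ]
0.051 [0.21, 0.21, 0.21] [-0.3  1.  -0.7] [-0.13 -0.04  0.02]
0.05 [0.35, 0.35, 0.35] [-0.5  0.6  0.6] [-0.07  0.01  0.05]
0.049 [0.3, 0.3, 0.3] [0.1 0.7 0.1] [-0.07 -0.04  0.05]
0.048 [0.31, 0.31, 0.31] [-1.   0.7 -0.3] [-0.12 -0.06 -0.03]
0.047 [0.38, 0.38, 0.38] [-0.5  0.5 -1.2] [-0.06 -0.07  0.  ]
15.275
```

View pics/c4.png

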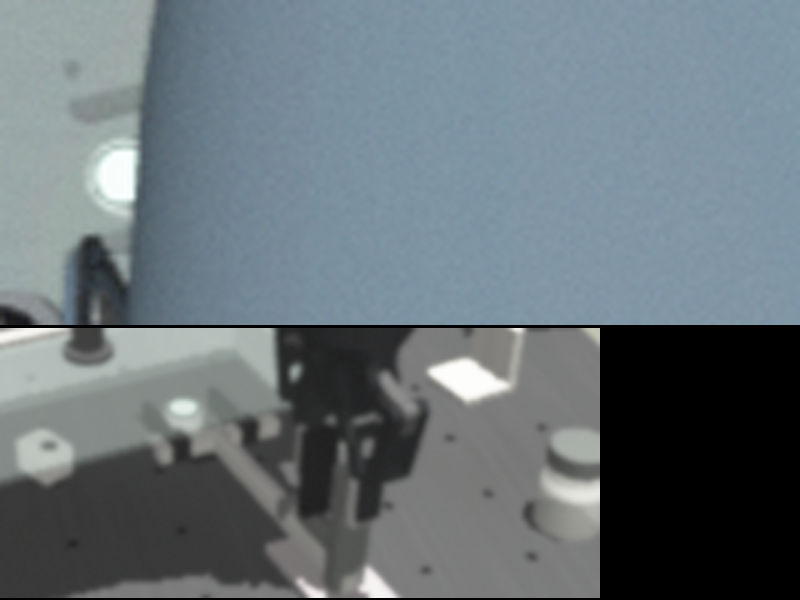

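The cell (at (118,175) in the top crop) sits between the two jaws, and the side view agrees. The width lag is steady at about 0.33 mm, so I now squeeze in fine steps until it climbs.

Run:
```python
from geo import *
L=[];w=.047
while w>.0385:
    w-=.0005 if w>.0445 else .0003
    move_gripper(w); hold(.06); l=(current_width()-w)*1e3; L.append(l)
    print(round(w*1e3,1),round(l,2),np.round(current_contact_force(),1),np.round(current_ft_torque(),2))
    if l>.68: break
hold(.3);print(round(current_width()*1e3,2),current_time_s())
```

```text
46.5 0.08 [ 0.3  0.1 -4. ] [-0.08 -0.07 -0.04]
46.0 0.1 [ 0.5 -0.2 -4.6] [-0.11 -0.07 -0.05]
45.5 -0.03 [-0.4  0.1 -4.1] [-0.12 -0.03 -0.04]
45.0 0.16 [ 0.  -0.5 -3.8] [-0.1  -0.01  0.  ]
44.5 0.34 [ 0.1 -0.4 -4. ] [-0.09 -0.04 -0.01]
44.2 0.3 [ 0.9 -0.8 -4.2] [-0.12 -0.02  0.02]
43.9 0.6 [ 0.5  0.9 -3.6] [-0.14 -0.04  0.  ]
43.6 0.63 [ 0.   0.1 -3.9] [-0.13 -0.15 -0.06]
43.3 0.37 [ 0.5  0.  -2.2] [-0.11 -0.17 -0.05]
43.0 0.4 [ 0.5 -0.3 -3.4] [-0.07 -0.12 -0.11]
42.7 0.58 [-0.  -1.  -3.5] [-0.08 -0.2  -0.14]
42.4 -0.03 [ 0.  -0.2 -2.5] [-0.06 -0.19 -0.11]
42.1 0.25 [ 1.2 -0.8 -2.9] [-0.04 -0.13 -0.14]
41.8 0.21 [ 0.3 -0.  -2.6] [-0.01 -0.24 -0.12]
41.5 0.78 [ 1.8  0.2 -2.5] [-0.02 -0.16 -0.1 ]
41.86 19.7
```

Run:
```python
from geo import *
w=.0415
for i in range(4):
    o=[]
    for _ in range(3): hold(.15);o.append(round(current_width()*1e3,2))
    print(round(w*1e3,2),o,np.round(current_ft_torque(),2)); 
    if i==3 or o[-1]-w*1e3>.75: break
    w-=.0003; move_gripper(w)
print(current_time_s())
s=snapshot("side");cv2.imwrite("pics/s5.png",s);t=snapshot("top")
o=np.zeros((600,800,3),np.uint8)
o[:320]=cv2.resize(s[170:210,250:350],(800,320),interpolation=cv2.INTER_CUBIC)
o[320:600,:560]=cv2.resize(t[160:200,140:220],(560,280),interpolation=cv2.INTER_CUBIC)
cv2.imwrite("pics/c5.png",o)
```

```text
41.5 [41.7, 42.0, 41.6] [-0.03 -0.2  -0.11]
41.2 [41.56, 41.53, 41.64] [-0.04 -0.17 -0.16]
40.9 [41.1, 41.29, 40.92] [-0.09 -0.24 -0.13]
40.6 [40.8, 40.4, 40.77] [ 0.02 -0.17 -0.1 ]
22.15
```

View pics/c5.png

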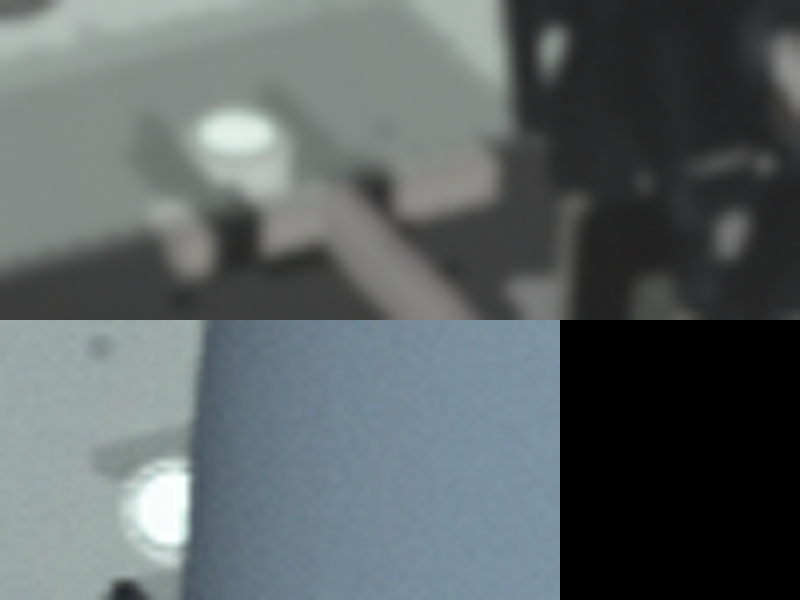

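```bash
cat >> geo.py <<'E'
def avg(w,n=14):
    W=[];F=[]
    for _ in range(n): hold(.02);W.append(current_width());F.append(np.r_[current_contact_force(),np.array(current_ft_torque())*10])
    return (np.mean(W)-w)*1e3,np.std(W)*1e3/n**.5,np.mean(F,0).round(2)
E
python3 - <<'E'
from geo import *
w=.0406;base=avg(w);print(round(w*1e3,2),base)
for i in range(6):
    w-=.00025; move_gripper(w); a=avg(w); print(round(w*1e3,2),a)
    if a[0]>base[0]+.35: break
print(current_time_s())
E
```

```text
40.6 (np.float64(0.30273662124460227), np.float64(0.055497031092132), array([ 0.67, -0.14, -3.29, -0.34, -1.88, -1.32]))
40.35 (np.float64(0.24580826077278545), np.float64(0.07970856446662215), array([ 0.71, -0.12, -3.13, -0.3 , -1.85, -1.36]))
40.1 (np.float64(0.363783659771931), np.float64(0.06751356279376906), array([ 0.88,  0.33, -3.44, -0.19, -2.22, -1.41]))
39.85 (np.float64(0.2722056637810763), np.float64(0.05252303380670425), array([ 0.53,  0.18, -3.16, -0.32, -2.06, -1.36]))
39.6 (np.float64(0.3511336793898326), np.float64(0.035723430183623416), array([ 0.71,  0.21, -3.25, -0.18, -2.19, -1.56]))
39.35 (np.float64(0.33564383264118175), np.float64(0.05220928528653478), array([ 0.81, -0.25, -2.71, -0.21, -2.15, -1.7 ]))
39.1 (np.float64(0.3894681282883422), np.float64(0.06206790179839669), array([ 1.41, -0.65, -2.32, -0.54, -2.7 , -1.84]))
25.1833
```

```bash
cat >> geo.py <<'E'
def cellpos(x,y=-.0615):
    m=camera_model("side");s=snapshot("side")
    u=proj([[*sh2w(x,y),.02]],m)[0].astype(int)
    r=s[u[1]-16:u[1]+17,u[0]-16:u[0]+17].astype(float).mean(2)
    w=np.clip(r-np.percentile(r,95)+8,0,None);n,lab,st,c=cv2.connectedComponentsWithStats((r>np.percentile(r,93)).astype(np.uint8))
    k=1+np.argmax(st[1:,4]);w=np.where(lab==k,r-r.min(),0)
    yy,xx=np.mgrid[:33,:33];p=(u[0]-16+(w*xx).sum()/w.sum(),u[1]-16+(w*yy).sum()/w.sum())
    return w2sh(back(p,.02,m)).round(4),np.round(p,1),s
E
python3 - <<'E'
from geo import *
a=cellpos(.081);print(a[:2])
s0=cv2.imread("pics/s4.png")
p=sh2w(-.132,-.067);z=current_ee_pos()[2]
servo_line([p[0],p[1],.0875],speed=.03);hold(.15)
b=cellpos(.075);print(b[:2],np.round(current_ee_pos(),4),w2sh(current_ee_pos()))
print(avg(.0391),current_time_s())
o=np.vstack([cv2.resize(i[165:215,250:350],(600,300),interpolation=cv2.INTER_CUBIC) for i in (a[2],b[2])]);cv2.imwrite("pics/c6.png",o)
E
```

```text
(array([ 0.0779, -0.0553]), array([279.1, 187.1]))
(array([ 0.066 , -0.0533]), array([280.7, 189.9])) [0.6307 0.0673 0.0876] [-0.13217655 -0.06704091]
(np.float64(0.4558549166753592), np.float64(0.05887784993736778), array([ 0.29, -1.6 , -1.72, -2.23, -0.19,  0.5 ])) 26.2167
```

View pics/c6.png

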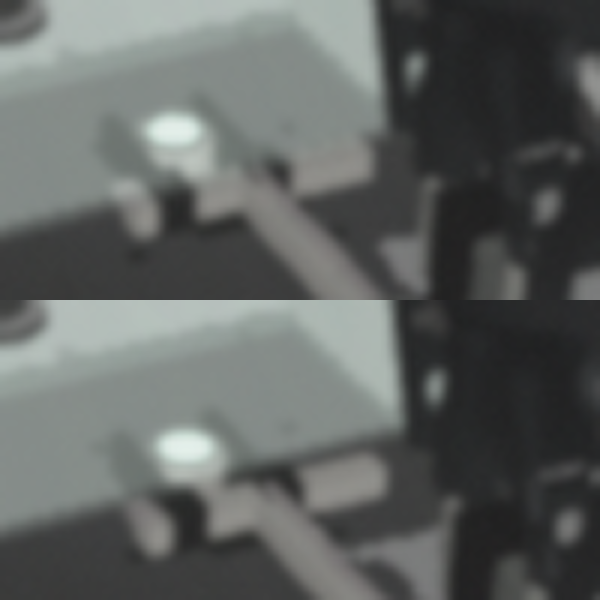

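Run:
```python
import geo; from geo import *
orig=geo.snapshot
for f,x in (("s3",.081),("s4",.081),("s5",.081)):
    geo.snapshot=lambda n,f=f:cv2.imread(f"pics/{f}.png")
    print(f,geo.cellpos(x)[:2])
geo.snapshot=orig
print(avg(.0391,40),current_time_s())
```

```text
s3 (array([ 0.0721, -0.0566]), array([280.7, 188.2]))
s4 (array([ 0.0745, -0.0584]), array([281. , 187.5]))
s5 (array([ 0.0775, -0.0562]), array([279.5, 187.1]))
(np.float64(0.37869920965730164), np.float64(0.03414486630749812), array([ 0.21, -1.73, -1.78, -2.02, -0.14,  0.37])) 26.8833
```

The cell followed the 12 mm pull exactly, so it is pinched. Its image stopped moving sideways while the jaw kept going, which fits a moderate squeeze, so I leave the grip as it is and draw it out.

Run:
```python
from geo import *
p=sh2w(-.285,-.067)
print(servo_line([p[0],p[1],.0875],speed=.05));hold(.5)
print(avg(.0391,20),w2sh(current_ee_pos()))
t=snapshot("top");s=snapshot("side");cv2.imwrite("pics/t7.png",t);cv2.imwrite("pics/s7.png",s)
print([(np.round(d["location"],3).tolist(),w2sh(d["location"]).round(3),round(d["score"],2)) for c in ("top","side") for d in spot_in(c,"cell_center")[:2]])
o=np.zeros((600,800,3),np.uint8)
o[:280]=cv2.resize(t[145:215,160:360],(800,280),interpolation=cv2.INTER_CUBIC)
o[280:600,:400]=cv2.resize(s[170:250,270:370],(400,320),interpolation=cv2.INTER_CUBIC)
cv2.imwrite("pics/c7.png",o);print(current_time_s())
```

```text
False
(np.float64(0.3617796195288722), np.float64(0.0364516693614441), array([-0.26,  1.14, -2.87,  3.36,  0.72, -0.16])) [-0.2849985 -0.0669877]
[([0.608, 0.112, 0.015], array([-0.084, -0.056]), 0.47), ([0.61, 0.106, 0.021], array([-0.09 , -0.057]), 0.41)]
31.125
```

View pics/c7.png

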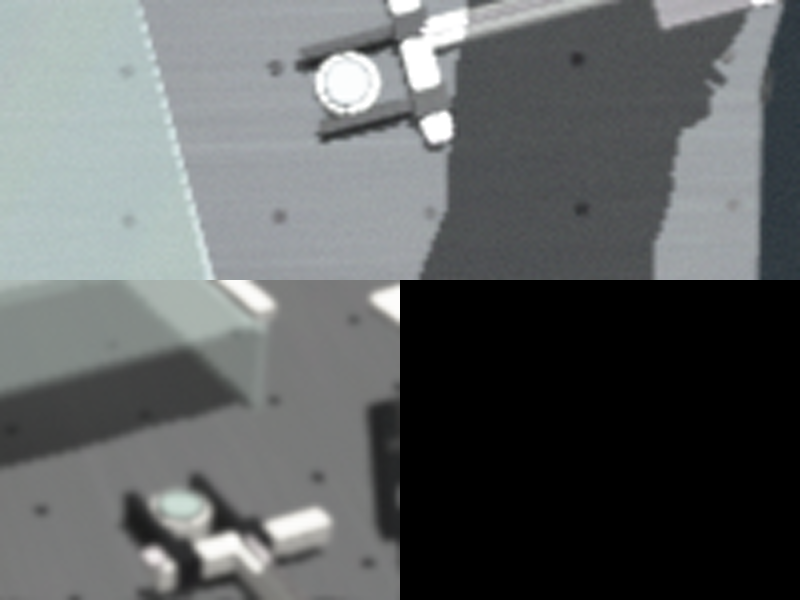

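The cell is out at shelf x ≈ -0.084, between both jaws and flat. As a check on the squeeze, I ease the trigger 0.5 mm and see whether the cell still follows. If it does, the earlier pinch was well over 3 N.

Run:
```python
from geo import *
def tcell():
    m=camera_model("top");t=snapshot("top");g=t.astype(float).mean(2)
    return m,t,g
x=-.285;w=.0391
for k in range(3):
    w+=.0005;move_gripper(w);hold(.15)
    a=cellpos(-.084-.008*k,-.056); x-=.008;p=sh2w(x,-.067)
    servo_line([p[0],p[1],.0875],speed=.04);hold(.1)
    b=cellpos(-.084-.008*(k+1),-.056)
    print(round(w*1e3,2),a[0],b[0],a[1],b[1],(b[0]-a[0]).round(4),round(avg(w,5)[0],2))
    cv2.imwrite(f"pics/s8_{k}.png",b[2])
    if (b[0]-a[0])[0]>-.005: break
print(current_time_s())
```

```text
39.6 [-0.1223 -0.0561] [-0.1306 -0.056 ] [325.3 236.5] [327.5 238.9] [-0.0083  0.0001] -0.12
40.1 [-0.1303 -0.0566] [-0.1386 -0.0557] [327.6 238.7] [329.5 241.3] [-0.0083  0.0009] -0.0
40.6 [-0.1385 -0.0564] [-0.1467 -0.0565] [329.8 241.2] [332.1 243.6] [-0.0082 -0.0001] 0.01
34.125
```

The blob tracker locked onto the cross bar. I redo the check on the saved pictures with template matching of the greenish glass against the bar.

Run:
```python
import geo; from geo import *
m=camera_model("side")
def glass(f):
    s=cv2.imread(f"pics/{f}.png").astype(float)
    u=proj([[*sh2w(-.09,-.057),.02]],m)[0].astype(int); x0,y0=u[0]-20,u[1]-15
    r=s[y0:y0+55,x0:x0+60]
    g=r[...,1]-r[...,2]; g=np.where((g>12)&(r.mean(2)>110),g,0)   # greenish: G>R
    yy,xx=np.mgrid[:g.shape[0],:g.shape[1]]
    p=(x0+(g*xx).sum()/g.sum(),y0+(g*yy).sum()/g.sum()); return np.round(p,2),(g>0).sum(),w2sh(back(p,.02,m)).round(4)
for f in ("s7","s8_0","s8_1","s8_2"): print(f,*glass(f))
```

```text
s7 [314.7  225.65] 43 [-0.0829 -0.0552]
s8_0 [316.89 228.13] 41 [-0.0919 -0.055 ]
s8_1 [316.9  227.97] 42 [-0.0915 -0.0552]
s8_2 [316.89 227.96] 42 [-0.0915 -0.0552]
```

At 39.6 mm the cell still followed; at 40.1 mm it slipped. So the first pinch was only light, possibly near 3 N. There is time to repeat it more firmly: open, re-seat the jaws, squeeze about 0.5 mm further, push the cell back in past 30 mm and draw it out again.

```bash
cat >> geo.py <<'E'
def glass(f=None):
    m=camera_model("side");s=(cv2.imread(f) if f else snapshot("side")).astype(float)
    u=proj([[*sh2w(-.09,-.057),.02]],m)[0].astype(int); x0,y0=u[0]-20,u[1]-15
    r=s[y0:y0+55,x0:x0+60]; g=r[...,1]-r[...,2]; g=np.where((g>12)&(r.mean(2)>110),g,0)
    yy,xx=np.mgrid[:g.shape[0],:g.shape[1]]
    p=(x0+(g*xx).sum()/g.sum(),y0+(g*yy).sum()/g.sum()); return w2sh(back(p,.02,m)).round(4),(g>0).sum()
E
python3 - <<'E'
from geo import *
move_gripper(.044)
def go(x,v):
    p=sh2w(x,-.067); return servo_line([p[0],p[1],.0875],speed=v,contact_N=10)
print(go(-.292,.05),glass())
move_gripper(.0395);move_gripper(.0386);a=avg(.0386,12);print("lag",a[0],a[1])
print(glass(),current_time_s())
print(go(-.155,.08),w2sh(current_ee_pos()));print(avg(.0386,20)[0]);hold(.3)
print(go(-.292,.06),glass());hold(.4);print(avg(.0386,10)[0],current_time_s())
E
```

```text
False (array([-0.0916, -0.0555]), np.int64(40))
lag 0.5498279934560355 0.05341722360807296
(array([-0.0911, -0.0554]), np.int64(44)) 35.5667
False [-0.15507476 -0.06693387]
0.48733888880753834
False (array([-0.091 , -0.0546]), np.int64(43))
0.4796391388087809 41.1083
```

Run:
```python
from geo import *
move_gripper(.050);hold(.1);move_gripper(.053)
p=sh2w(-.292,-.062)
servo_line([p[0],p[1],.0875],speed=.03)
print("down",servo_line([p[0],p[1],.0838],speed=.01,contact_N=3),np.round(current_ee_pos(),4),np.round(current_contact_force(),1))
move_gripper(.056);move_gripper(.060);move_gripper(.085);hold(.2)
print(current_width(),np.round(current_contact_force(),1))
servo_line([p[0],p[1],.22],speed=.12);hold(.3)
print(glass(),current_time_s())
movep([.45,-.25,.25],quat(1.2))
t=snapshot("top");s=snapshot("side");cv2.imwrite("pics/t9.png",t);cv2.imwrite("pics/s9.png",s)
o=np.zeros((600,800,3),np.uint8)
o[:300]=cv2.resize(t[115:265,95:495],(800,300),interpolation=cv2.INTER_CUBIC)
o[300:600,:500]=cv2.resize(s[140:290,200:450],(500,300),interpolation=cv2.INTER_CUBIC)
cv2.imwrite("pics/c9.png",o);print(np.round(current_contact_force(),1),current_time_s())
```

```text
down True [ 0.6647 -0.0891  0.0845] [-0.7  0.7  5.4]
0.08480037041686256 [ 0.8  1.2 -0.5]
(array([-0.0918, -0.0549]), np.int64(39)) 45.0
[-0.2  0.4 -0.2] 46.15
```

View pics/c9.png

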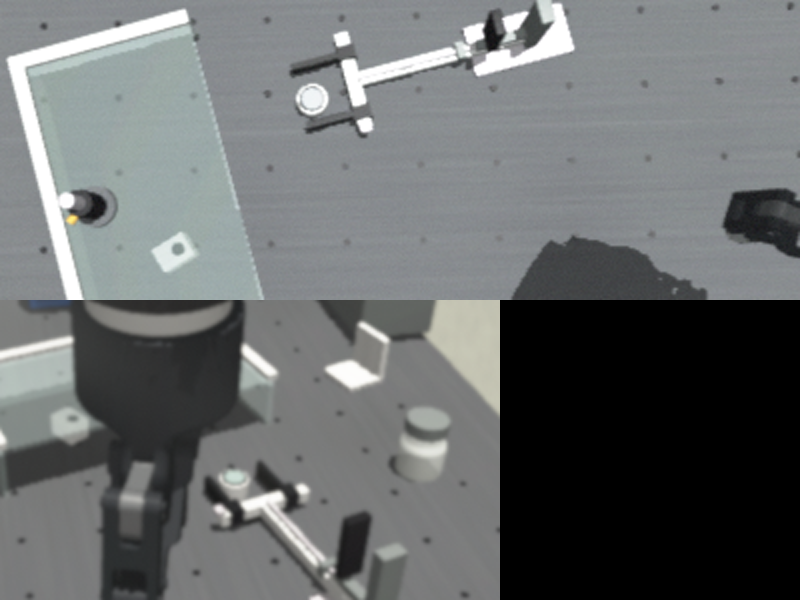

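The picture shows the cell at (312,98), flat and about 90 mm out from the mouth. The jaws are open with gaps on both sides, the reacher stands on its feet, and the block and post holder are where they were. I hand in.

```bash
python3 -c "
from bench import *
hold(.3);print(hand_in())"
```

```text
the job is handed in; nothing more can be done
None
```

The lens cell is out from under the shelf, and I handed the job in at about 46.5 s of the 61 s allowed. I took the reacher by its handle and trigger, pinched the cell under the shelf, drew it out, let it go and set the reacher down.

- **First pinch was light:** after the first draw I eased the trigger and the cell slipped within about 0.6 mm, so that squeeze may have been under the 3 N needed. I re-seated the jaws and squeezed about 0.5 mm more. Then I pushed the cell back in to about +45 mm, held it there, and drew it out again.
- **Force never measured directly:** I estimate 8–20 N in all for the second pinch, from how far the trigger went past contact. The width readings were noisy, so that is an estimate. I also took no picture of the cell while it was back inside; I infer it travelled because it came back to within 1 mm of the same spot between the jaws.
- **Final state from the last pictures:**
  - The cell lies flat about 91 mm outside the mouth, with gaps to both jaws.
  - The reacher stands on its feet.
  - The block and post holder look unmoved.
  - The arm is clear of everything.
- **Disagreement on the way:** one of my image trackers briefly followed the cross bar instead of the cell. I replaced it with one that tracks the glass by colour.

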